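# Balance a connecting rod on the balance block

### The job

Find the balance point of the connecting rod with the blue cap: lay it gently across the steel edge on the yellow balance block, square to the edge, so that it stays there level by itself, resting on its shank with both ends in the air. Leave the red-capped rod where it lies.

Things in the scene. Friction and masses are not known exactly. Their poses are not given: they have to be found in the camera images.
- rod_blue: Connecting rod, aluminium, 0.6-0.95 kg, 280 mm long (x). Big end at -x: ring of 84 mm diameter centred at x = -98 mm, outer half and bolt lugs (102 mm wide in all) painted BLUE. Small end at +x: ring of 52 mm diameter at x = 114. Rings are 42 mm thick. Bare shank between them, see balance. Lies flat, loose. Origin: middle of the length, on the bench side of the rings; z up. Either way round is right.
- balance (a point): The blue rod's balance point (centre of mass seen from above; no mark), on the flat underside of its shank: at x = -25 mm from the rod's origin, towards the blue big end, 6 mm above the rings' underside; axes as the rod's. The shank is straight, from x = -56 to 88 mm of the rod, 26 mm wide (y) and 30 mm high (underside 6, top 36 mm above the rings' underside).
- rod_red: A second rod of the same shape and size, with its big end painted RED, lying flat beside the other. A bystander, not to be moved.
- block: Balance block, fixed. Yellow foot 120 (x) by 100 mm (y), 12 mm high, yellow step 100 by 46 mm up to 42 mm, and on it an upright steel bar, 96 mm long in x and 30 mm thick in y: its flat top is the edge, 80 mm above the bench. A rod across it runs along the block's y, and stays level only with its balance point over the 30 mm flat. Origin: centre of the foot's underside; z up.

How it is judged:
At the end, for the whole second after the job is handed in: The blue-capped rod rests by its shank on the steel edge of the block (shank underside at the edge's height within 6 mm), let go and at rest, level within 5 degrees and square across the edge within 20 degrees (z of balance in the frame of block between 0.074 and 0.086 m and angle between rod_blue's own z axis and vertical below 0.09 rad and angle between the x axis of rod_blue and the y axis of block, either way round below 0.35 rad and contact force between rod_blue and block above 2 N and contact force between rod_blue and the fingers below 0.2 N and linear speed of rod_blue below 0.02 m/s and angular speed of rod_blue below 0.1 rad/s); the robot touches nothing.
It fails at once if the red-capped rod is moved by more than 20 mm (distance of rod_red from where it was at the start of the episode above 0.02 m).
It fails at once if the blue-capped rod is slammed on the block (over 90 N) (contact force between rod_blue and block above 90 N).
It fails at once if the blue-capped rod is dropped (let go and falling faster than 0.45 m/s, about 10 mm of free fall) (contact force between rod_blue and the fingers below 0.05 N and linear speed of rod_blue above 0.45 m/s).
It also fails if it takes over 35 s, if anything falls off the work surface, if the arm or the gripper's body presses on something with over 40 N, if the wrist force passes 120 N, or if a joint passes its speed limit or range.

### The arm

A 6-joint arm with a two-finger parallel gripper is mounted at the origin on the work surface. World frame = base frame: x ahead of the robot, y to its left, z up, the work surface at z = 0. Lengths are in m, angles in rad, forces in N, time in s.
With the tool pointing down it reaches from about 0.35 to 0.975 m from the base axis. Payload 4.9 kg.
Tool frame: the origin (TCP) lies on the mounting face of the last link; the fingertips stand 173 mm ahead of it and the grasp point (between the pads) lies 155 mm ahead of it; z points along the fingers, y is the line along which they close (so a half turn about z gives the same grasp; the last joint's range is limited). The gripper opens to 85 mm and grips with 20 to 120 N. Pads are 22 mm wide; open, the fingers measure 114 mm over their backs; the gripper's body (76 mm by 85 mm) begins 54 mm behind the grasp point. The pads swing forward as they close: fully open they stand 13 mm farther back than shut.
Start: joints at [-1.312, 0.053, 1.613, -0, 1.476, -0.119], TCP at [0.231, -0.581, 0.405] pointing down, gripper open.
Joint ranges: [-3.01, 3.01], [-1.01, 2.22], [0.06, 2.58], [-1.02, 4.17], [0.09, 2.62], [-3.14, 3.14]. Speed limits (rad/s): [2.57, 2.57, 3.14, 3.14, 3.14, 3.14].

### API

Orientations are given as a rotation vector (axis times angle).
In Python, from station import monitor, eyes, finish_job gives the robot as it stands. The module is installed in compiled form; this text tells all that it offers.
- The arm moves only by the tool step_arm, never from a script. Its argument "commands" is a list of rows, each a list of 3 entries, a list of its own where there are three numbers: the opening in per cent of the stroke, from 0 (shut) to 100 (fully open), then the shift along the tool's x, y, z in mm, then the turn about the tool's z in degrees. In form: [[hand, [x, y, z], yaw], ...]. A call has 1 to 12 rows; each row is the pose to reach, as a shift and turn from the pose commanded when the call began, along the tool's axes at that moment; what a row does not reach only later rows make up. A row lasts 1/8 s, in which the tool goes at most 62.5 mm and 10.7 degrees, less where a joint would pass 70% of its speed; a pose out of reach is approached as far as the arm can. A call with a gripper value outside its range is refused whole. The fingers move at their own pace and stop on an object; "squeeze" is the grip in N (left out, the last holds). Time passes only in rows, so rows that repeat a pose let the fingers close. It gives the time, the measured TCP pose, the force, the opening and the grip force at its end, in the units of the state.
- monitor.get_obs(): the state, without advancing time (a new reading comes with each control period).
- eyes.get_image(name): name is "scene" or "top"; returns the picture (480x640x3 uint8, red, green, blue); there is no depth.
- eyes.camera_info(name): a dict with "camera_matrix" (3x3 intrinsics, pixels), "extrinsics" (4x4, takes a point from camera to world coordinates). Camera axes: x right, y down, z forward; pixel columns grow to the right and rows downward; lengths in m; the calibration is good to about 2 mm. A picture is of the moment at which its call begins. camera_info takes no time and is no camera call.
- finish_job(): hands the job in; it is judged then, once.
The state is a dict: "t": time; "q": joint angles; "dq": joint speeds; "effort": joint torques, N m; "tool_pos": TCP position; "tool_rot": TCP orientation; "contact_force": force on the tool from outside, world axes, zero at the start; "wrist_torque": the same for the moment, N m; "opening": finger opening in m; "grip_force": force on a finger pad.
Only numpy, scipy, OpenCV 4.12 (cv2) and the standard library are available. Lean on these libraries where they do the work, as an engineer would, in place of code of your own. Each camera call takes 0.05 s, during which the arm holds its last target. There are 200 camera calls.

## Working session

There is one attempt and no reset: what is moved stays moved. The work goes in short steps, Python scripts to look and compute and a tool call to move; the robot and the scene stay as the last step left them, time stands still between calls to the robot, and variables do not carry over. Pictures are saved under pics/ and viewed, at most 10 in all, crops included, and the job is handed in when it is done.

Besides the shell and the picture viewer there is one more tool, called after "Call:" by a JSON object that holds its "op" and its "data". step_arm: Moves the arm, as the interface text tells. Its arguments: {"type":"object","properties":{"commands":{"type":"array"},"squeeze":{"type":"number"}},"required":["commands"]}

```bash
mkdir -p pics
python3 - <<'E'
from station import monitor, eyes
import cv2,numpy as np
for n in("scene","top"):
    cv2.imwrite(f"pics/{n}0.png",eyes.get_image(n)[:,:,::-1])
    i=eyes.camera_info(n);print(n,np.round(i["camera_matrix"],1).tolist(),np.round(i["extrinsics"],3).tolist())
o=monitor.get_obs();print(o["t"],o["tool_pos"],o["tool_rot"],o["opening"])
E
```

```text
scene [[493.9, 0.0, 319.6], [0.0, 493.9, 237.5], [0.0, 0.0, 1.0]] [[-0.031, 0.737, -0.675, 1.107], [0.999, 0.032, -0.01, -0.026], [0.014, -0.675, -0.738, 0.654], [0.0, 0.0, 0.0, 1.0]]
top [[610.5, 0.0, 320.3], [0.0, 610.5, 239.3], [0.0, 0.0, 1.0]] [[-0.027, -0.985, 0.168, 0.377], [-1.0, 0.03, 0.011, -0.035], [-0.016, -0.167, -0.986, 1.012], [0.0, 0.0, 0.0, 1.0]]
0.1 [ 0.23048969 -0.58068056  0.40355674] [-3.08381390e+00 -5.89592632e-01  2.41211758e-04] 0.08537960936560471
```

View pics/top0.png

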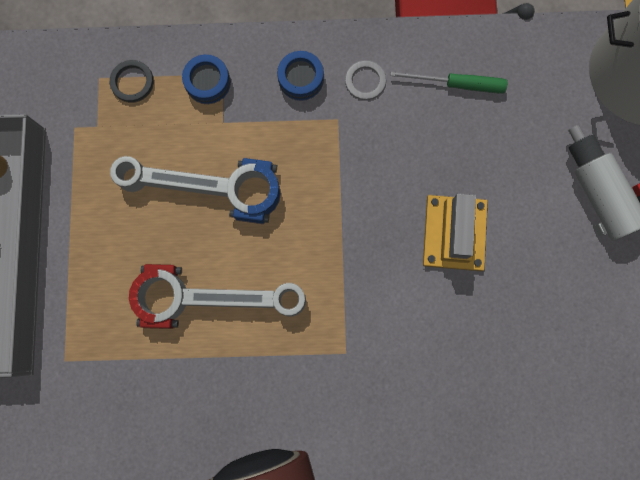

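View pics/scene0.png

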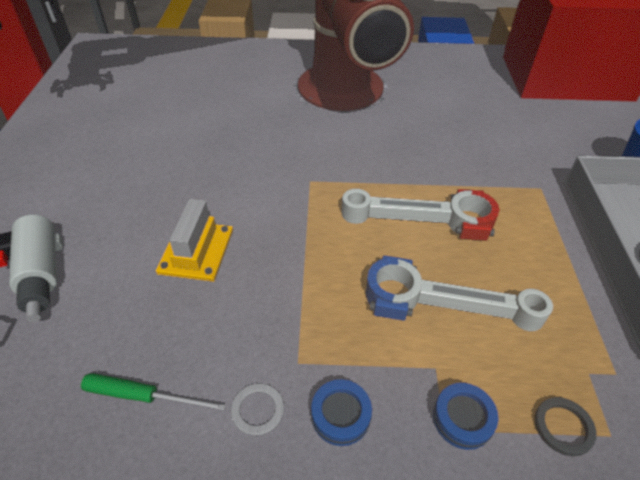

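The top view shows the blue rod with its big ring near (253,190) and small ring near (126,171). The block's foot is around (424–489, 195–270), with the bar top near (465,225). The rod already lies nearly across the bar direction. The scene view agrees: big ring (396,285), small ring (534,305).

```bash
cat > h.py <<'E'
import cv2,numpy as np
from station import monitor, eyes
from scipy.spatial.transform import Rotation as R
def ray(n,uv,z):
    i=eyes.camera_info(n);K=i["camera_matrix"];E=i["extrinsics"]
    d=np.c_[np.atleast_2d(uv),np.ones(len(np.atleast_2d(uv)))]@np.linalg.inv(K).T@E[:3,:3].T
    c=E[:3,3];return c+d*((z-c[2])/d[:,2])[:,None]
E
cat > m.py <<'E'
from h import *
im=cv2.imread("pics/top0.png");hsv=cv2.cvtColor(im,cv2.COLOR_BGR2HSV)
# foot: hull of yellow -> 4 corners at z=.012
m=cv2.inRange(hsv,(18,150,80),(32,255,255));m[:, :400]=0;m[:,500:]=0;m[:150]=0
h=cv2.convexHull(cv2.findNonZero(m));q=cv2.approxPolyDP(h,5,True)[:,0].astype(float)
P=ray("top",q,.012);print("foot",q.tolist(),P.round(3).tolist(),"sides",np.linalg.norm(P-np.roll(P,1,0),axis=1).round(3),"c",P.mean(0).round(4))
# white/grey metal of blue rod on wood: low saturation
s=cv2.inRange(hsv,(0,0,90),(179,60,255));b=cv2.inRange(hsv,(100,120,50),(130,255,255))
r=(s|b);roi=np.zeros_like(r);roi[145:230,100:290]=255;r&=roi
cs,hi=cv2.findContours(r,cv2.RETR_CCOMP,cv2.CHAIN_APPROX_NONE)
for c,k in zip(cs,hi[0]):
    if cv2.contourArea(c)>80:
        (x,y),rad=cv2.minEnclosingCircle(c);print("hole" if k[3]>=0 else "out",cv2.contourArea(c),(round(x,1),round(y,1)),round(rad,1),cv2.boundingRect(c))
# bar top
g=cv2.inRange(hsv,(0,0,125),(179,60,255));roi[:]=0;roi[185:262,445:482]=255;g&=roi
c=max(cv2.findContours(g,cv2.RETR_EXTERNAL,cv2.CHAIN_APPROX_NONE)[0],key=cv2.contourArea)
B=cv2.boxPoints(cv2.minAreaRect(c));P=ray("top",B,.08);print("bar",B.round(1).tolist(),P.round(3).tolist(),"c",P.mean(0).round(4))
crop=im[140:280,95:495];cv2.imwrite("pics/crop.png",cv2.resize(crop,None,fx=2,fy=2,interpolation=cv2.INTER_CUBIC))
E
python3 m.py
```

```text
foot [[486.0, 200.0], [483.0, 269.0], [423.0, 264.0], [427.0, 197.0]] [[0.606, -0.302, 0.012], [0.49, -0.289, 0.012], [0.501, -0.191, 0.012], [0.614, -0.204, 0.012]] sides [0.098 0.116 0.098 0.114] c [ 0.5527 -0.2463  0.012 ]
out 3595.0 (209.0, 184.3) 69.2 (140, 158, 139, 63)
hole 1010.5 (252.0, 187.5) 18.8 (234, 169, 37, 38)
out 701.5 (125.2, 170.8) 15.9 (110, 156, 31, 30)
hole 287.5 (124.9, 170.5) 10.2 (115, 161, 21, 20)
bar [[452.6000061035156, 253.1999969482422], [456.8999938964844, 193.60000610351562], [476.20001220703125, 194.89999389648438], [472.0, 254.60000610351562]] [[0.508, -0.227, 0.08], [0.602, -0.239, 0.08], [0.599, -0.269, 0.08], [0.505, -0.256, 0.08]] c [ 0.5535 -0.2477  0.08  ]
```

View pics/crop.png

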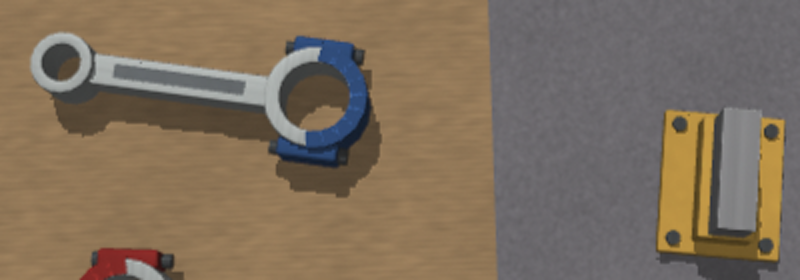

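The crop confirms the segmentation: bar top box (453–476, 194–255) gives 94×30 mm, as it should, with the small ring at (125,171) and the big hole at (252,188). Next come the rod pose, the height check and the tool shifts.

```bash
cat > plan.py <<'E'
from h import *
im=cv2.imread("pics/top0.png");hsv=cv2.cvtColor(im,cv2.COLOR_BGR2HSV)
s=ray("top",[[125.2,170.8],[124.9,170.5]],.042);b=ray("top",[[252,187.5]],.042)[0]
print("small",s.round(4).tolist(),"big",b.round(4),"dist",np.linalg.norm(s[0]-b))
# height check: small ring top via scene view
hs=cv2.cvtColor(cv2.imread("pics/scene0.png"),cv2.COLOR_BGR2HSV)
m=cv2.inRange(hs,(0,0,90),(179,60,255));m[:, :360]=0;m[:,555:]=0;m[:255]=0;m[330:]=0
cs,hi=cv2.findContours(m,cv2.RETR_CCOMP,cv2.CHAIN_APPROX_NONE)
for c,k in zip(cs,hi[0]):
    if cv2.contourArea(c)>80:
        (x,y),r=cv2.minEnclosingCircle(c);print("scene","hole" if k[3]>=0 else "out",cv2.contourArea(c),round(x,1),round(y,1),round(r,1),cv2.boundingRect(c),ray("scene",[[x,y]],.042).round(3))
u=s.mean(0)-b;u/=np.linalg.norm(u)
# shank axis: centroid line of metal pixels between rings
m=cv2.inRange(hsv,(0,0,80),(179,60,255));m[:, :148]=0;m[:,222:]=0;m[:155]=0;m[210:]=0
vx,vy,x0,y0=cv2.fitLine(cv2.findNonZero(m),cv2.DIST_HUBER,0,.01,.01).ravel()
S=ray("top",[[x0+t*vx,y0+t*vy] for t in (-35,35)],.036);v=S[0]-S[1];v*=np.sign(v@u)
print("yaw rod rings",np.degrees(np.arctan2(u[1],u[0])),"shank",np.degrees(np.arctan2(v[1],v[0])))
bal=s.mean(0)+u*(-139e-3);print("balance",bal.round(4),"via big",(b+u*.073).round(4))
n=np.array([-u[1],u[0]]);print("shank line offset",[(float((p-bal)[:2]@n)) for p in S])
o=monitor.get_obs();T=R.from_rotvec(o["tool_rot"]);print("axes",T.as_matrix().round(3).tolist(),o["tool_pos"])
E
python3 plan.py
```

```text
small [[0.6666, 0.2954, 0.042], [0.6672, 0.2959, 0.042]] big [0.6317 0.086  0.042 ] dist 0.21232952320034534
scene out 4978.0 465.9 284.7 89.7 (377, 255, 176, 75) [[0.637 0.195 0.042]]
scene hole 307.5 393.0 287.0 15.3 (378, 279, 31, 16) [[0.646 0.081 0.042]]
yaw rod rings 80.46365383055553 shank 80.00228634619862
balance [0.6439 0.1586 0.042 ] via big [0.6438 0.158  0.042 ]
shank line offset [-0.0004454960744603944, 0.0004967537514102492]
axes [[0.929, 0.369, -0.001], [0.369, -0.929, 0.002], [0.0, -0.002, -1.0]] [ 0.23048969 -0.58068056  0.40355674]
```

Ring spacing comes out at 212.3 mm against a nominal 212, and both balance estimates agree: (0.644, 0.158), rod axis 80.3°. Moving above it now.

Call:
{"op": "step_arm", "data": {"commands": [[100,[657,-535,60],-58.6],[100,[657,-535,60],-58.6],[100,[657,-535,60],-58.6],[100,[657,-535,60],-58.6],[100,[657,-535,60],-58.6],[100,[657,-535,60],-58.6],[100,[657,-535,60],-58.6],[100,[657,-535,60],-58.6],[100,[657,-535,60],-58.6],[100,[657,-535,60],-58.6],[100,[657,-535,60],-58.6],[100,[657,-535,60],-58.6]], "squeeze": 60}}

```text
t: 1.6
tool_pos: [0.596, 0.0742, 0.3512]
tool_rot: [-2.402, -2.025, 0.001]
contact_force: [0.8, 0.4, 1.8]
opening: 0.0852
grip_force: 0.0
```

Call:
{"op": "step_arm", "data": {"commands": [[100,[50,18,20],0],[100,[85,30,50],0],[100,[85,30,50],0],[100,[85,30,50],0]]}}

```text
t: 2.1
tool_pos: [0.6393, 0.1505, 0.3016]
tool_rot: [-2.402, -2.025, 0.001]
contact_force: [0.3, -0.8, 0.6]
opening: 0.0852
grip_force: 0.0
```

```bash
cat > d.py <<'E'
from h import *
import sys
# args: target x y z, yaw of tool x deg -> shift in tool axes mm, yaw deg
o=monitor.get_obs();T=R.from_rotvec(o["tool_rot"]);a=list(map(float,sys.argv[1:]))
s=T.inv().apply(np.array(a[:3])-o["tool_pos"])*1e3;X=T.as_matrix()[:,0];y=np.degrees(np.arctan2(X[1],X[0]))
print("t",o["t"],"pos",o["tool_pos"].round(4),"yaw",y.round(2),"shift",s.round(1),"turn",round(y-a[3],1),"grip",o["grip_force"],o["opening"],"F",np.round(o["contact_force"],1),"dq",np.abs(o["dq"]).max().round(3))
E
python3 d.py 0.644 0.1585 0.187 80.3
```

```text
t 2.1 pos [0.6393 0.1505 0.3016] yaw 80.25 shift [  8.7   3.3 114.6] turn -0.1 grip 0.0 0.0852297522226628 F [ 0.3 -0.8  0.6] dq 0.031
```

Call:
{"op": "step_arm", "data": {"commands": [[100,[9,3,40],0],[100,[9,3,80],0],[100,[9,3,110],0],[100,[9,3,119],0],[100,[9,3,119],0],[0,[9,3,119],0],[0,[9,3,119],0],[0,[9,3,119],0],[0,[9,3,119],0],[0,[9,3,119],0],[0,[9,3,119],0]], "squeeze": 60}}

```text
t: 3.48
tool_pos: [0.6442, 0.1594, 0.1837]
tool_rot: [2.402, 2.025, 0.001]
contact_force: [-2.7, 0.4, 5.0]
opening: 0.0247
grip_force: 63.0
```

```bash
python3 d.py 0.644 0.1585 0.182 80.3; python3 -c "
from h import *
cv2.imwrite('pics/s1.png',eyes.get_image('scene')[:,:,::-1])"
```

```text
t 3.475 pos [0.6442 0.1594 0.1837] yaw 80.26 shift [-0.9 -0.1  1.7] turn -0.0 grip 62.98606753349304 0.02474111867282689 F [-2.7  0.4  5. ] dq 0.002
```

View pics/s1.png

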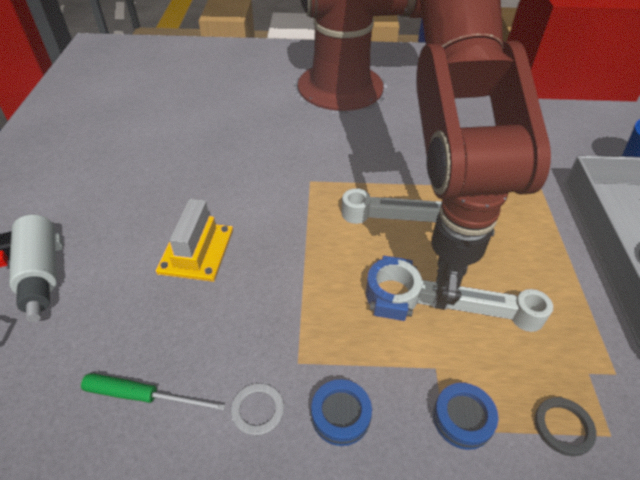

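The picture shows the fingers around the shank near (450,295), beside the big ring, and the rod undisturbed. The opening of 25 mm fits the 26 mm shank. Lifting gently.

Call:
{"op": "step_arm", "data": {"commands": [[0,[0,0,-8],0],[0,[0,0,-20],0],[0,[0,0,-45],0],[0,[0,0,-75],0],[0,[0,0,-105],0],[0,[0,0,-130],0],[0,[0,0,-140],0],[0,[0,0,-140],0],[0,[0,0,-140],0]]}}

```text
t: 4.65
tool_pos: [0.6433, 0.1591, 0.3206]
tool_rot: [-2.401, -2.023, 0.004]
contact_force: [-1.4, 1.1, -8.3]
opening: 0.0247
grip_force: 61.4
```

```bash
python3 d.py 0.5535 -0.2475 0.325 83.0;python3 -c "
from h import *
print(monitor.get_obs()['wrist_torque'])
cv2.imwrite('pics/s2.png',eyes.get_image('scene')[:,:,::-1])"
```

```text
t 4.65 pos [0.6433 0.1591 0.3206] yaw 80.25 shift [-416.   -19.7   -3.9] turn -2.8 grip 61.42218232154846 0.024733232379083456 F [-1.4  1.1 -8.3] dq 0.006
[-0.00980025 -0.01349237  0.03736283]
```

View pics/s2.png

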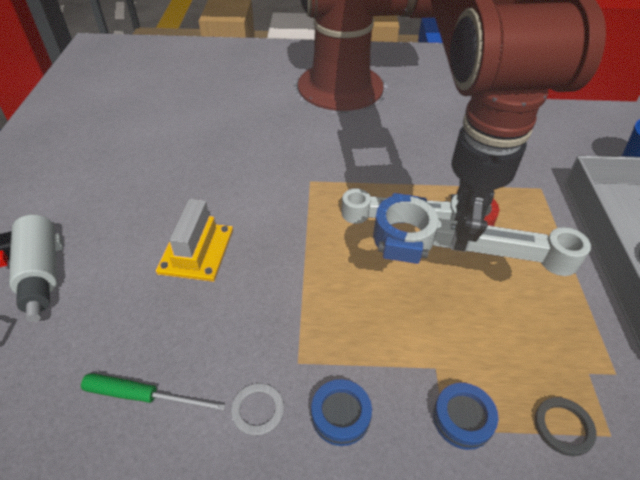

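The rod hangs level in the grip, with fingers at (475,215), rings at (405,222) and (568,250). The weight reads 8.3 N and the moment about zero, so the grip is at the balance point. Carrying it to the block.

Call:
{"op": "step_arm", "data": {"commands": [[0,[-12,0,-3],0],[0,[-40,-2,-4],0],[0,[-80,-4,-4],-0.5],[0,[-125,-6,-4],-1],[0,[-170,-8,-4],-1.5],[0,[-215,-10,-4],-2],[0,[-260,-13,-4],-2.4],[0,[-305,-15,-4],-2.8],[0,[-350,-17,-4],-2.8],[0,[-385,-19,-4],-2.8],[0,[-407,-20,-4],-2.8],[0,[-416,-20,-4],-2.8]]}}

```text
t: 6.2
tool_pos: [0.5533, -0.2485, 0.3266]
tool_rot: [-2.353, -2.081, -0.0]
contact_force: [0.1, 0.3, -7.5]
opening: 0.0247
grip_force: 61.2
```

Call:
{"op": "step_arm", "data": {"commands": [[0,[0,0,0],0],[0,[0,0,0],0],[0,[0,0,10],0],[0,[0,0,20],0],[0,[0,0,20],0],[0,[0,0,20],0]]}}

```text
t: 6.95
tool_pos: [0.5538, -0.2473, 0.3065]
tool_rot: [-2.352, -2.083, 0.0]
contact_force: [0.9, 0.6, -6.7]
opening: 0.0249
grip_force: 61.2
```

```bash
python3 d.py 0.5535 -0.2475 0.2577 83.0;python3 -c "
from h import *
print(monitor.get_obs()['wrist_torque'])
a=eyes.get_image('scene')[150:330,60:380,::-1];b=eyes.get_image('top')[150:330,300:620,::-1]
cv2.imwrite('pics/s3.png',cv2.resize(np.vstack([a,b]),None,fx=1.6,fy=1.6))"
```

```text
t 6.95 pos [ 0.5538 -0.2473  0.3065] yaw 83.05 shift [-0.3 -0.3 48.8] turn 0.1 grip 61.153939962387085 0.024915286551509194 F [ 0.9  0.6 -6.7] dq 0.012
[ 0.00123949 -0.00770766  0.05946276]
```

View pics/s3.png

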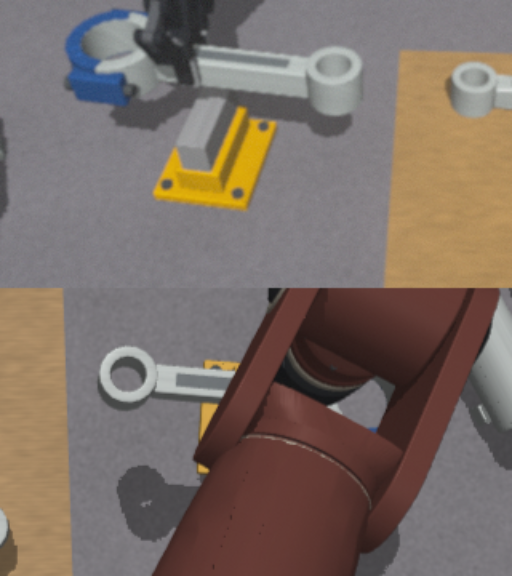

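The rod is level, square over the bar and clear of it, with the big ring at crop (110,45), the small ring at (335,75) and the bar at (205,130). Lowering to just above contact, then in small steps.

Call:
{"op": "step_arm", "data": {"commands": [[0,[0,0,8],0],[0,[0,0,20],0],[0,[0,0,32],0],[0,[0,0,38],0],[0,[0,0,41],0],[0,[0,0,42],0],[0,[0,0,42],0]]}}

```text
t: 7.92
tool_pos: [0.5539, -0.2475, 0.2652]
tool_rot: [2.352, 2.082, 0.0]
contact_force: [0.1, 0.0, -6.7]
opening: 0.0246
grip_force: 61.3
```

Call:
{"op": "step_arm", "data": {"commands": [[0,[0,0,1],0],[0,[0,0,2],0],[0,[0,0,3],0],[0,[0,0,4],0],[0,[0,0,4],0]]}}

```text
t: 8.55
tool_pos: [0.5537, -0.2474, 0.2606]
tool_rot: [-2.352, -2.082, 0.0]
contact_force: [-0.4, 0.1, -7.8]
opening: 0.0249
grip_force: 61.3
```

Call:
{"op": "step_arm", "data": {"commands": [[0,[0,0,0.5],0],[0,[0,0,1],0],[0,[0,0,1.5],0],[0,[0,0,2],0],[0,[0,0,2],0],[0,[0,0,2],0]]}}

```text
t: 9.3
tool_pos: [0.5538, -0.2474, 0.2587]
tool_rot: [-2.352, -2.083, 0.0]
contact_force: [-0.2, 0.2, -7.1]
opening: 0.0251
grip_force: 61.3
```

Call:
{"op": "step_arm", "data": {"commands": [[0,[0,0,0.5],0],[0,[0,0,1],0],[0,[0,0,1.5],0],[0,[0,0,1.5],0]]}}

```text
t: 9.8
tool_pos: [0.5538, -0.2474, 0.2577]
tool_rot: [2.352, 2.083, 0.0]
contact_force: [-1.5, 1.2, -3.1]
opening: 0.0251
grip_force: 61.7
```

Contact comes exactly at the predicted height (0.2577). One more half millimetre, then I open gradually.

Call:
{"op": "step_arm", "data": {"commands": [[0,[0,0,0.5],0],[0,[0,0,0.5],0],[0,[0,0,0.5],0]], "squeeze": 20}}

```text
t: 10.18
tool_pos: [0.5539, -0.2475, 0.2577]
tool_rot: [2.352, 2.082, 0.0]
contact_force: [-4.7, 1.7, 3.6]
opening: 0.0248
grip_force: 62.5
```

Call:
{"op": "step_arm", "data": {"commands": [[32,[0,0,0],0],[34,[0,0,0],0],[38,[0,0,0],0],[45,[0,0,0],0],[60,[0,0,0],0],[70,[0,0,0],0],[70,[0,0,0],0]]}}

```text
t: 11.05
tool_pos: [0.5537, -0.2474, 0.2567]
tool_rot: [2.352, 2.083, 0.0]
contact_force: [0.0, -0.1, 0.8]
opening: 0.0598
grip_force: 0.0
```

```bash
python3 d.py 0.5535 -0.2475 0.2577 83.0;python3 -c "
from h import *
a=eyes.get_image('scene')[150:330,60:380,::-1]
cv2.imwrite('pics/s4.png',cv2.resize(a,None,fx=2,fy=2))"
```

```text
t 11.05 pos [ 0.5537 -0.2474  0.2567] yaw 83.05 shift [-0.2 -0.2 -1. ] turn 0.0 grip 0.0 0.05979521778093002 F [ 0.  -0.1  0.8] dq 0.002
```

View pics/s4.png

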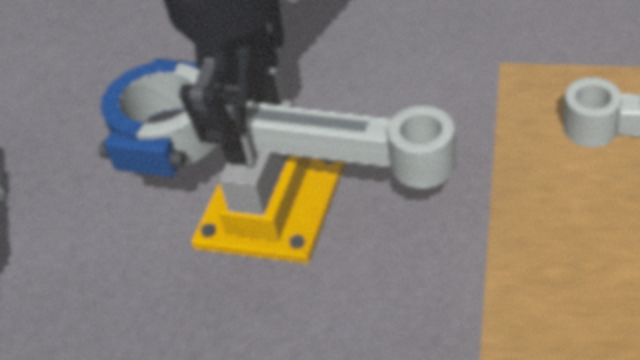

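The rod sits level on the bar at crop (255,165), with the fingers open on both sides of the shank and no force on the tool. Retreating straight up.

Call:
{"op": "step_arm", "data": {"commands": [[70,[0,0,-5],0],[70,[0,0,-15],0],[70,[0,0,-35],0],[70,[0,0,-70],0],[70,[0,0,-110],0],[70,[0,0,-150],0],[70,[0,0,-150],0],[70,[0,0,-150],0],[70,[0,0,-150],0],[70,[0,0,-150],0]]}}

```text
t: 12.35
tool_pos: [0.5536, -0.2473, 0.4052]
tool_rot: [-2.35, -2.081, 0.001]
contact_force: [-0.4, -0.4, -0.2]
opening: 0.06
grip_force: 0.0
```

```bash
python3 d.py 0.5535 -0.2475 0.2577 83.0;python3 -c "
from h import *
a=eyes.get_image('scene')[150:330,60:380,::-1]
cv2.imwrite('pics/s5.png',cv2.resize(a,None,fx=2,fy=2))"
```

```text
t 12.35 pos [ 0.5536 -0.2473  0.4052] yaw 83.04 shift [ -0.4   0.3 147.5] turn 0.0 grip 0.0 0.0599960380824534 F [-0.4 -0.4 -0.2] dq 0.005
```

View pics/s5.png

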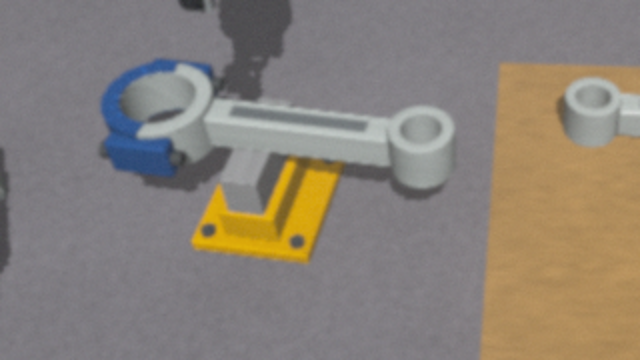

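The rod is unchanged: ring positions (160,110) and (420,140) match the previous picture, and it rests level with the gripper clear. Handing in.

```bash
python3 -c "
from station import finish_job
print(finish_job())"
```

```text
the job is handed in; nothing more can be done
None
```

The blue-capped rod rests level and square by its shank across the steel edge with the gripper clear, the red-capped rod was not touched, and the job was handed in at about 12.5 s; the hand-in returned no verdict.

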